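# Stand the vent panel up to dry

### The job

The analyser's washed white vent panel lies flat on the two rails of the drying stand. Slide it along the rails, towards the robot's left, until its leading edge is fully home against the foot of the sloping back, still lying flat; then tip it up about that edge so that it stands with that edge down in the channel at the foot of the slope and leans on the slope, centred and steady by itself. Push gently, stopping when it is felt to be home: do not ram the panel or fling it over, and leave everything else on the bench where it stands.

Things in the scene. Friction and masses are not known exactly. Their poses are not given: they have to be found in the camera images.
- panel_center (a point): Centre of the white steel vent panel, a slab 140 long (its x) x 130 wide (its y) x 6 mm thick (its z), 0.3 to 0.55 kg; the black vent slots on its upper face are only marks. It starts flat on the rails, x pointing along them to the slope (roughly the robot's left), 20 to 45 mm short of home, up to 0.06 rad askew. Too wide to hold across; its free edge (x = -70 mm) can be reached under, between the rails.
- panel_foot (a point): Middle of the panel's leading edge (the one nearest the slope), 70 mm along x from its centre, on its underside: the edge that goes against the foot of the slope and then down into the channel.
- panel: The same panel; origin at the middle of its underside, 3 mm below its centre as it lies; same axes.
- stand: Steel drying stand, fixed. Origin on the bench below point foot_line; x points along the rails to the slope (roughly the robot's left); z up; y to x's left (towards the robot). Two level rails along x, 12 mm wide, centred at y = -53 and +53 mm, top 60 mm above the bench, from x = -134 to -14 mm; between them (94 mm clear) it is open down to the bench, but for skids 24 mm wide, 10 mm high under each rail (x = -135 to +80 mm).
- foot_line (a point): Middle of the line where the slope's face crosses rail height, 60 mm above the stand's origin, where the panel's leading edge comes home. From the rail ends (14 mm before the slope) to the slope a channel runs across the stand, its floor 8 mm below the rail tops. A panel lying home overhangs the rails' open ends by 6 mm.
- slope: The stand's sloping back: aluminium plate 130 wide, 115 long, 7 mm thick, fixed, struts behind it. Origin at the middle of its face's lower edge, on the channel floor; z runs up along the face, leaning 0.30 rad from vertical, away from the rails; x points into the plate. The leaning panel stands about 25 mm above its top edge.
- beaker: Bystander: clear glass beaker, open top, 68 mm across, 85 mm tall; origin at its underside. Leave it alone.
- jar: Bystander: amber glass jar with white cap, 56 mm across, 75 mm tall; origin at its underside. Leave it alone.
- bottle: Bystander: black plastic bottle with blue cap, 90 mm across, 190 mm tall; origin at its underside. Leave it alone.
- column: Bystander: standing white absorber tube with red end caps, 52 mm across, 160 mm tall; origin at its underside. Leave it alone.
- remote: Bystander: white remote control lying flat, 150 x 45 x 18 mm; origin at its underside. Leave it alone.
- screwdriver: Bystander: black screwdriver lying on the bench, 170 mm long; origin at its underside. Leave it alone.
There are look-alikes about, which are no part of the job. What is meant by the panel is not purple or yellow, and is the larger of those in its own colour.

How it is judged:
On the way, in this order (a step that is already met when the one before it is completed fails the run):
1. the panel lies flat and fully home: leading edge within 4 mm of the foot of the slope (x of panel_foot in the frame of stand above -0.004 m and angle between panel_center's own z axis and vertical below 0.1 rad and z of panel_center in the frame of stand above 0.058 m), for 0.2 s.
2. the panel is tipped up steeply (within 0.45 rad of upright) about its leading edge, which is at the channel (angle between panel_center's own z axis and vertical above 1.12 rad and x of panel_foot in the frame of stand above -0.025 m and z of panel_foot in the frame of stand below 0.068 m), for 0.05 s.
At the end, for the whole second after the job is handed in: The panel stands with its foot edge down in the channel (within 4 mm of the channel floor), rests against the slope within 0.12 rad of the slope's angle and square to it within 0.12 rad, is centred on the stand within 20 mm, and is at rest (x of panel_foot in the frame of stand above -0.015 m and z of panel_foot in the frame of stand below 0.056 m and y of panel_center in the frame of stand between -0.02 and 0.02 m and angle between the x axis of panel_center and the z axis of slope, either way round below 0.12 rad and angle between the y axis of panel_center and the y axis of slope, either way round below 0.12 rad and contact force between panel and slope above 0.05 N and linear speed of panel below 0.02 m/s and angular speed of panel below 0.1 rad/s); the robot touches nothing.
It fails at once if the panel is flung over (turning faster than 6 rad/s) (angular speed of panel above 6 rad/s).
It fails at once if the panel is rammed (fingers press on it with more than 30 N) (contact force between the fingers and panel above 30 N).
It fails at once if another thing on the bench is moved by more than 30 mm (distance of any of beaker, jar, bottle, column, remote, screwdriver from where it was at the start of the episode above 0.03 m).
It also fails if it takes over 58 s, if anything falls off the work surface, if the arm or the gripper's body presses on something with over 40 N, if the wrist force passes 120 N, or if a joint passes its speed limit or range.

### The arm

A 6-joint arm with a two-finger parallel gripper is mounted at the origin on the work surface. World frame = base frame: x ahead of the robot, y to its left, z up, the work surface at z = 0. Lengths are in m, angles in rad, forces in N, time in s.
With the tool pointing down it reaches from about 0.35 to 0.875 m from the base axis. Payload 4.2 kg.
Tool frame: the origin (TCP) lies at the very end of the fingers, on their centre line; the grasp point (between the pads) lies 19 mm behind it; y points along the fingers, z is the direction in which the jaws open and shut, and the axes are right-handed (so a half turn about y gives the same grasp; the last joint's range is limited). The gripper opens to 85 mm and grips with 20 to 120 N. Pads are 22 mm wide; open, the fingers measure 114 mm over their backs; the gripper's body (76 mm by 85 mm) begins 54 mm behind the grasp point. The pads swing forward as they close: fully open they stand 13 mm farther back than shut.
Start: joints at [1.586, 0.385, 0.008, 0, -1.194, -0.259], TCP at [0.151, 0.607, 0.193] pointing down, gripper open.
Joint ranges: [-3.14, 3.14], [-1.21, 2.06], [-1.07, 1.41], [-3.16, 2.05], [-2.99, -0.16], [-3.1, 3.1]. Speed limits (rad/s): [2.79, 2.79, 3.14, 3.14, 3.14, 3.14].

### API

Orientations are given as a unit quaternion [w, x, y, z].
In Python, from station import manip, eyes gives the robot as it stands.
- The arm moves only by the tool move_arm, never from a script. Its argument "plan" is a list of rows, each a list of 2 entries, a list of its own where there are three numbers: the shift along the tool's x, y, z in m, then the turn about the tool's y in rad. A call has exactly 8 rows; each row is the pose to reach, as a shift and turn from the pose measured when the call began, along the tool's axes at that moment; what a row does not reach only later rows make up. A row lasts 1/10 s, in which the tool goes at most 50 mm and 8.59 degrees, less where a joint would pass 70% of its speed; a pose out of reach is approached as far as the arm can. A call with a gripper value outside its range is refused whole. "gripper" is the closure, from 0 (fully open) to 1 (shut), set as the call begins (left out, the last holds). The fingers move at their own pace and stop on an object; "newtons" is the grip in N (left out, the last holds). Time passes only in rows, so rows that repeat a pose let the fingers close, or fill a call up. It gives the time, the measured TCP pose, the force and the opening at its end, in the units of the state.
- manip.get_state(): the state, without advancing time (a new reading comes with each control period).
- eyes.read_camera(name): name is "side" or "top" or "wrist"; returns a dict with "frame" (400x640x3 uint8, red, green, blue), "intrinsics" (3x3 intrinsics, pixels), "eye" and "rotation" of the camera in the world. Camera axes: x right, y up, looking along -z (the intrinsics and any distortion apply to the point x, -y, -z); pixel columns grow to the right and rows downward; lengths in m; the calibration is good to about 2 mm. A picture is of the moment at which its call begins. There is no depth.
- manip.job_done(): hands the job in, once; it reports no verdict.
The state is a dict: "clock": time; "q": joint angles; "qd": joint speeds; "tau": joint torques, N m; "tool_pos": TCP position; "tcp_rot": TCP orientation; "ft_force": force on the tool from outside, world axes, zero at the start; "ft_torque": the same for the moment, N m; "opening": finger opening in m.
Only numpy, scipy, OpenCV 4.12 (cv2) and the standard library are available. Lean on these libraries where they do the work, as an engineer would, in place of code of your own. Each camera call takes 0.05 s, during which the arm holds its last target.

## Working session

There is one attempt and no reset: what is moved stays moved. The work goes in short steps, Python scripts to look and compute and a tool call to move; the robot and the scene stay as the last step left them, time stands still between calls to the robot, and variables do not carry over. Pictures are saved under pics/ and viewed, and the job is handed in when it is done.

Besides the shell and the picture viewer there is one more tool, called after "Request:" as name([rows], argument=value, ...), one row to a line, values as JSON. move_arm: Moves the arm, as the interface text tells. Its arguments: {"type":"object","properties":{"plan":{"type":"array","items":{"type":"array"}},"gripper":{"type":"number"},"newtons":{"type":"number"}},"required":["plan"]}

```bash
mkdir -p pics; ls; python3 - <<'E'
from station import manip, eyes
import cv2,json
s=manip.get_state(); print(s)
for n in ("side","top","wrist"):
    c=eyes.read_camera(n); cv2.imwrite(f"pics/{n}0.png",c["frame"][:,:,::-1]); print(n,{k:v for k,v in c.items() if k!="frame"})
E
```

```text
pics
{'clock': 0.0, 'q': array([ 1.58562247e+00,  3.85532764e-01,  6.62656268e-03, -5.21366963e-04,
       -1.19398073e+00, -2.58605686e-01]), 'qd': array([ 1.88985095e-03, -4.36378055e-04,  8.76509995e-04,  5.41939562e-04,
       -1.15696436e-03, -3.05254275e-05]), 'tau': array([ 4.61974814e-04, -3.92287016e+01,  1.88395840e+01,  4.18612674e+00,
       -4.76114845e-03,  9.71474208e-07]), 'tool_pos': array([0.15067128, 0.60588186, 0.19233299]), 'tcp_rot': array([ 0.08611226, -0.08597428, -0.70109623,  0.70260742]), 'ft_force': array([-0.12886935,  0.45881117,  0.17510824]), 'ft_torque': array([ 0.02592175, -0.04173276, -0.01231893]), 'opening': 0.08537765182162002}
side {'intrinsics': array([[471.38304018,   0.        , 318.57602271],
       [  0.        , 471.38304018, 202.76817986],
       [  0.        ,   0.        ,   1.        ]]), 'eye': array([0.39060287, 0.83421008, 1.04123936]), 'rotation': array([-0.07546864, -0.02729394,  0.35739715,  0.93049815])}
top {'intrinsics': array([[504.67565787,   0.        , 320.71328512],
       [  0.        , 504.67565787, 202.01223535],
       [  0.        ,   0.        ,   1.        ]]), 'eye': array([ 0.46996648, -0.00290733,  1.40456377]), 'rotation': array([ 0.71582622,  0.01900484, -0.0193372 , -0.6977519 ])}
wrist {'intrinsics': array([[347.36964981,   0.        , 318.48882843],
       [  0.        , 347.36964981, 193.80974019],
       [  0.        ,   0.        ,   1.        ]]), 'eye': array([0.21734699, 0.59055984, 0.37279931]), 'rotation': array([-0.60947715,  0.08599225, -0.10897648,  0.78055561])}
```

View pics/side0.png

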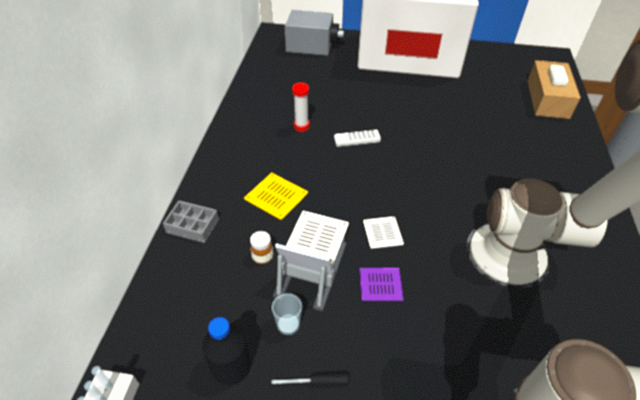

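View pics/top0.png

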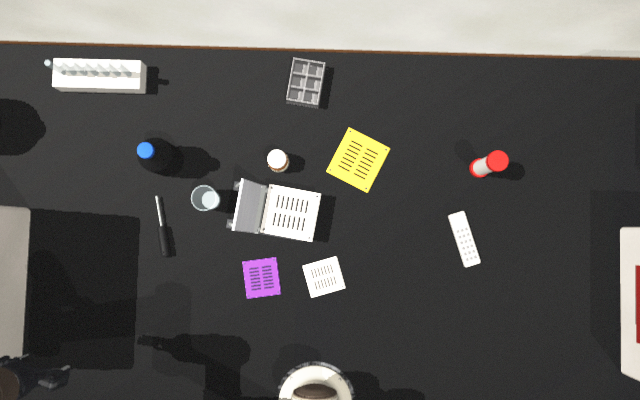

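View pics/wrist0.png

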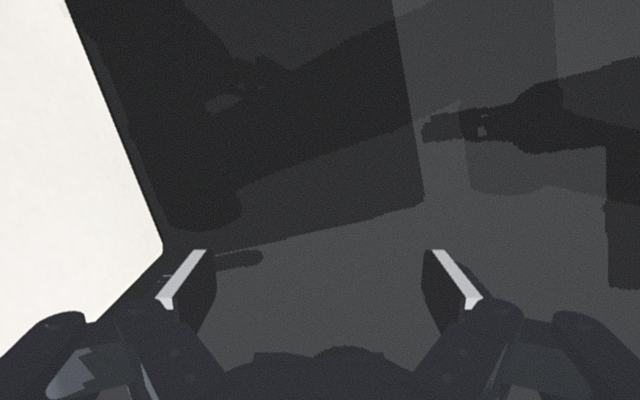

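Candidates for the panel:
- the large white plate on the stand, top view (292,212)
- the small white plate, (324,277)
- the yellow plate, (358,160)
- the purple plate, (261,278)
- the remote, (464,239), also white

By the description (white, the larger one, on the rails) I choose the plate at (292,212). I'll check it with a close crop.

```bash
cat > h.py <<'E'
import numpy as np,cv2
from scipy.spatial.transform import Rotation as R
def Rm(q): return R.from_quat([q[1],q[2],q[3],q[0]]).as_matrix()
def ray(c,uv):
    K=c["intrinsics"]; uv=np.atleast_2d(uv).astype(float)
    d=np.stack([(uv[:,0]-K[0,2])/K[0,0],-(uv[:,1]-K[1,2])/K[1,1],-np.ones(len(uv))],1)
    return np.array(c["eye"]),d@Rm(c["rotation"]).T
def onz(c,uv,z):
    e,d=ray(c,uv); return e+d*((z-e[2])/d[:,2])[:,None]
def tri(c1,u1,c2,u2):
    e1,d1=ray(c1,u1); e2,d2=ray(c2,u2); o=[]
    for a,b in zip(d1,d2):
        s=np.linalg.lstsq(np.stack([a,-b],1),e2-e1,rcond=None)[0]
        p,q=e1+s[0]*a,e2+s[1]*b; o.append([*((p+q)/2),np.linalg.norm(p-q)])
    return np.array(o)
def proj(c,P):
    P=np.atleast_2d(P); p=(P-c["eye"])@Rm(c["rotation"]); K=c["intrinsics"]
    return np.stack([K[0,2]+K[0,0]*p[:,0]/-p[:,2],K[1,2]-K[1,1]*p[:,1]/-p[:,2]],1)
def crop(c,x0,y0,x1,y1,s,f):
    im=cv2.resize(c["frame"][y0:y1,x0:x1,::-1],None,fx=s,fy=s,interpolation=cv2.INTER_CUBIC); cv2.imwrite(f,im)
E
python3 - <<'E'
from h import *
from station import eyes
t=eyes.read_camera("top"); s=eyes.read_camera("side")
crop(t,215,165,335,255,6,"pics/tc.png"); crop(s,260,200,360,315,5,"pics/sc.png")
import pickle; pickle.dump((t,s),open("c0.pkl","wb"))
for c,b in((t,(255,180,330,250)),(s,(270,205,355,265))):
    f=c["frame"][b[1]:b[3],b[0]:b[2]]; print(f.reshape(-1,3).max(0), np.percentile(f.min(2),[10,30,50,70,90]))
E
```

```text
[255 255 255] [ 38.  58. 169. 255. 255.]
[255 255 255] [ 38.  43. 153. 242. 254.]
```

View pics/tc.png

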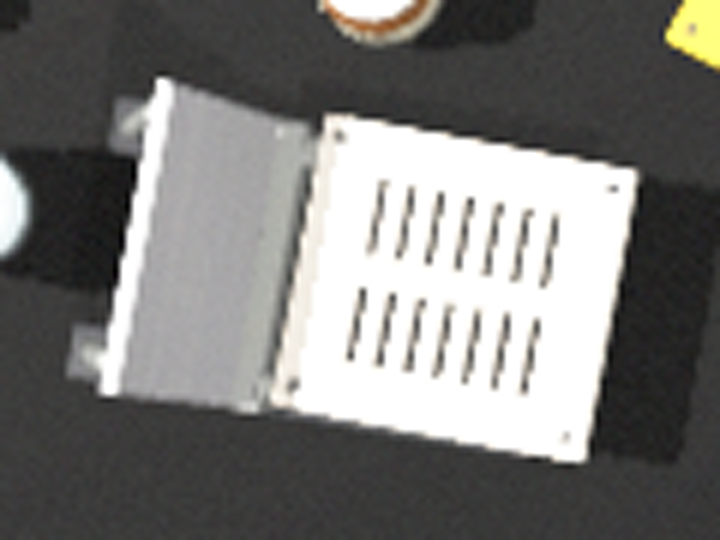

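View pics/sc.png

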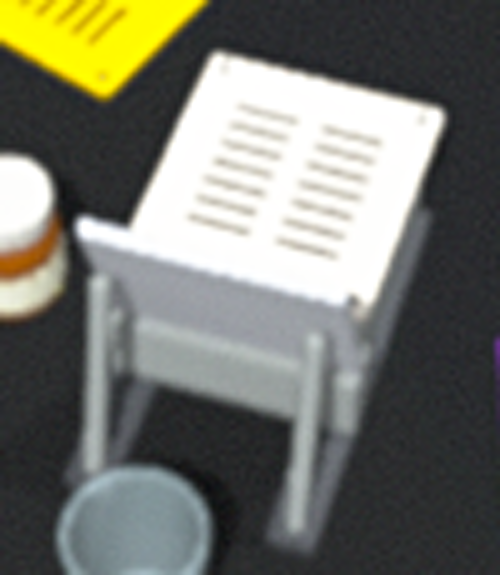

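The crop confirms it: a white slotted plate on the rails. Its top-view corners are about (269,184), (321,194), (313,242) and (261,232), and the slope's top edge runs from (242,178) to (233,230). Next I triangulate.

```bash
python3 - <<'E'
from h import *
import pickle
t,s=pickle.load(open("c0.pkl","rb"))
tp=np.array([[325,115],[637,172],[587,462],[275,403],[165,80],[110,392]])/6+[215,165]-.4
sp=np.array([[215,52],[445,105],[80,222],[355,300]])/5+[260,200]-.4
print("panel free far/near, slope top far/near tri"); print(tri(t,tp[[1,2,4,5]],s,sp).round(4))
def quad(c,b,thr):
    f=c["frame"].min(2); m=np.zeros_like(f); m[b[1]:b[3],b[0]:b[2]]=(f[b[1]:b[3],b[0]:b[2]]>thr)*255
    cs=max(cv2.findContours(m,cv2.RETR_EXTERNAL,cv2.CHAIN_APPROX_NONE)[0],key=cv2.contourArea)
    return cs[:,0].astype(float)
def fit(P,a,b):
    d=(b-a)/np.linalg.norm(b-a); n=np.array([-d[1],d[0]]); L=np.linalg.norm(b-a)
    k=(abs((P-a)@n)<2)&((P-a)@d>.12*L)&((P-a)@d<.88*L)
    v=cv2.fitLine(P[k].astype(np.float32),cv2.DIST_HUBER,0,.01,.01).ravel(); return np.cross([v[2],v[3],1],[v[2]+v[0],v[3]+v[1],1])
P=quad(t,(255,175,330,250),215); q=tp[:4]
ls=[fit(P,q[i],q[(i+1)%4]) for i in range(4)]
cr=np.array([ (lambda x:x[:2]/x[2])(np.cross(ls[i-1],ls[i])) for i in range(4)]); print(cr.round(1),tp[:4].round(1))
W=onz(t,cr,.066); print(W.round(4)); print([np.linalg.norm(W[i]-W[(i+1)%4]).round(4) for i in range(4)])
for i in range(4):
    d=W[(i+1)%4]-W[i]; print(np.degrees(np.arctan2(d[1],d[0])).round(2))
S=onz(t,tp[4:],.162); print("slope top",S.round(4),np.linalg.norm(S[0]-S[1]), np.degrees(np.arctan2(*(S[0]-S[1])[[1,0]])))
E
```

```text
panel free far/near, slope top far/near tri
[[ 0.5668 -0.0021  0.0634  0.0015]
 [ 0.4376  0.0166  0.0653  0.0008]
 [ 0.5927  0.1937  0.1592  0.0009]
 [ 0.4619  0.2127  0.1534  0.0025]]
[[269.3 183.9]
 [319.9 193.4]
 [310.8 241.2]
 [260.5 231.7]] [[268.8 183.8]
 [320.8 193.3]
 [312.4 241.6]
 [260.4 231.8]]
[[0.5874 0.1354 0.066 ]
 [0.5655 0.     0.066 ]
 [0.4382 0.0208 0.066 ]
 [0.4598 0.1547 0.066 ]]
[np.float64(0.1372), np.float64(0.1289), np.float64(0.1355), np.float64(0.129)]
-99.2
170.7
80.84
-8.58
slope top [[0.592  0.1931 0.162 ]
 [0.4632 0.2113 0.162 ]] 0.13011034519188103 -8.022718856535787
```

Request:
move_arm([
  [[0,-0.045,0],0],
  [[-0.03,-0.08,0.033],0.1],
  [[-0.061,-0.107,0.066],0.22],
  [[-0.0915,-0.107,0.099],0.35],
  [[-0.122,-0.107,0.132],0.48],
  [[-0.1525,-0.107,0.165],0.61],
  [[-0.183,-0.107,0.198],0.74],
  [[-0.2135,-0.107,0.231],0.87],
], gripper=0)

```text
clock: 1.05
tool_pos: [0.3026, 0.3287, 0.3003]
tcp_rot: [0.375, -0.375, -0.599, 0.599]
ft_force: [0.6, -0.8, 0.1]
opening: 0.0856
```

```bash
cat >> h.py <<'E'
def go(target,ang_z=None):
    from station import manip
    s=manip.get_state(); M=Rm(s["tcp_rot"]); d=M.T@(np.array(target)-s["tool_pos"])
    a=np.degrees(np.arctan2(M[1,2],M[0,2]))
    print("pos",s["tool_pos"].round(4),"zang",a.round(2),"shift",d.round(4), "ydir",M[:,1].round(3),"clk",s["clock"],"F",s["ft_force"].round(2),"op",s["opening"])
    if ang_z is not None: print("turn",-np.radians((ang_z-a+180)%360-180).round(4))
E
python3 -c "
from h import *
go([.497,-.0265,.30],171.8)"
```

```text
pos [0.3026 0.3287 0.3003] zang -154.1 shift [-0.4045  0.0005 -0.0197] ydir [ 0. -0. -1.] clk 1.05 F [ 0.57 -0.78  0.13] op 0.08557899495711219
turn 0.5952
```

Request:
move_arm([
  [[-0.048,0,-0.002],0.1],
  [[-0.096,0,-0.005],0.2],
  [[-0.144,0,-0.007],0.3],
  [[-0.192,0,-0.009],0.4],
  [[-0.24,0,-0.012],0.5],
  [[-0.288,0,-0.014],0.595],
  [[-0.336,0,-0.017],0.595],
  [[-0.384,0,-0.019],0.595],
])

```text
clock: 1.85
tool_pos: [0.488, -0.0103, 0.3007]
tcp_rot: [-0.534, 0.535, 0.463, -0.463]
ft_force: [1.0, 1.4, 0.7]
opening: 0.0854
```

```bash
python3 - <<'E'
from h import *
from station import eyes
import pickle
go([.497,-.0265,.14],171.8)
c=eyes.read_camera("wrist"); cv2.imwrite("pics/w1.png",c["frame"][:,:,::-1]); pickle.dump(c,open("w1.pkl","wb"))
print(c["eye"])
E
```

```text
pos [ 0.488  -0.0103  0.3007] zang 171.81 shift [-0.0147  0.1607 -0.0111] ydir [ 0.001 -0.    -1.   ] clk 1.85 F [0.97 1.42 0.66] op 0.08544286512042722
turn 0.0001
[ 0.47706807 -0.07806703  0.48104783]
```

View pics/w1.png

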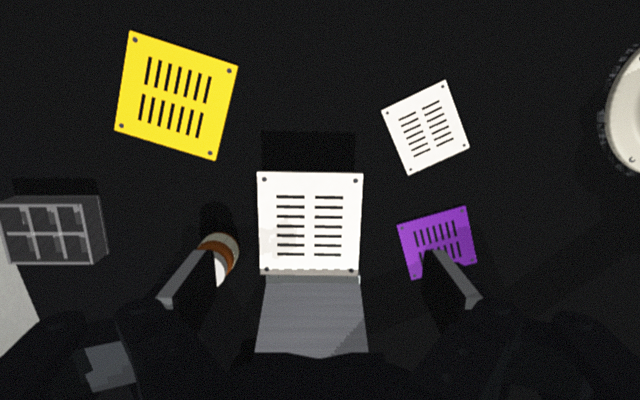

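The wrist view shows the panel centred below. Its free edge runs (257,171)–(363,173), its leading edge is near row 276, and the slope is below that with its top edge near row 353. I use it to refine.

```bash
python3 - <<'E'
from h import *
import pickle
c=pickle.load(open("w1.pkl","rb")); crop(c,235,155,385,365,2.8,"pics/w1c.png")
p=np.array([[257,171],[363,173],[357.5,276],[260,274]])
W=onz(c,p,.066); print(W.round(4),[np.linalg.norm(W[i]-W[(i+1)%4]).round(4) for i in range(4)])
t,s=pickle.load(open("c0.pkl","rb"))
tp=np.array([[319.9,193.4],[310.8,241.2]]); print(tri(c,p[:2],t,tp).round(4))
S=onz(c,[[254.5,352.5],[369,353]],.160);print(S.round(4))
E
```

```text
[[ 5.641e-01 -1.000e-04  6.600e-02]
 [ 4.364e-01  2.090e-02  6.600e-02]
 [ 4.588e-01  1.595e-01  6.600e-02]
 [ 5.869e-01  1.380e-01  6.600e-02]] [np.float64(0.1294), np.float64(0.1404), np.float64(0.1298), np.float64(0.1399)]
[[5.654e-01 5.000e-04 6.160e-02 1.000e-03]
 [4.374e-01 2.060e-02 6.840e-02 1.700e-03]]
[[0.5863 0.1832 0.16  ]
 [0.4611 0.202  0.16  ]]
```

View pics/w1c.png

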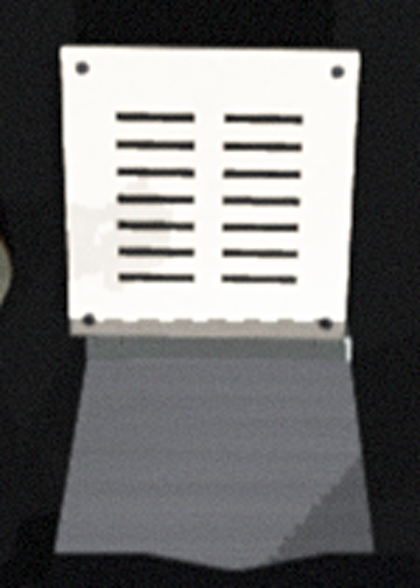

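```bash
python3 - <<'E'
from h import *
import pickle
c=pickle.load(open("w1.pkl","rb"))
F=onz(c,[[265.4,282.5],[360,282.9]],.052);print(F.round(4),np.linalg.norm(F[0]-F[1]),F.mean(0))
go([.4945,-.0235,.030],172)
E
```

```text
[[0.5857 0.1592 0.052 ]
 [0.456  0.1786 0.052 ]] 0.13110401156009538 [0.52082694 0.16892983 0.052     ]
pos [ 0.4902 -0.0152  0.3   ] zang 171.47 shift [-0.0067  0.27   -0.0054] ydir [-0.    -0.003 -1.   ] clk 1.9 F [ 3.62 -0.39  3.15] op 0.08570004951533257
turn -0.0093
```

Request:
move_arm([
  [[-0.007,0.04,-0.005],-0.005],
  [[-0.007,0.08,-0.005],-0.005],
  [[-0.007,0.12,-0.005],-0.005],
  [[-0.007,0.16,-0.005],-0.005],
  [[-0.007,0.2,-0.005],-0.005],
  [[-0.007,0.235,-0.005],-0.005],
  [[-0.007,0.258,-0.005],-0.005],
  [[-0.007,0.27,-0.005],-0.005],
])

```text
clock: 2.7
tool_pos: [0.4924, -0.0241, 0.0277]
tcp_rot: [-0.535, 0.535, 0.461, -0.465]
ft_force: [0.0, 0.5, 0.1]
opening: 0.0859
```

```bash
python3 - <<'E'
from h import *
from station import eyes
c=eyes.read_camera("wrist"); cv2.imwrite("pics/w2.png",c["frame"][:,:,::-1])
go([.4995,.022,.030],171.7)
E
```

```text
pos [ 0.4917 -0.0242  0.0267] zang 171.71 shift [ 0.0468 -0.0036 -0.001 ] ydir [-0.006 -0.004 -1.   ] clk 2.75 F [-0.2  -0.19 -1.25] op 0.08577288328782595
turn 0.0002
```

View pics/w2.png

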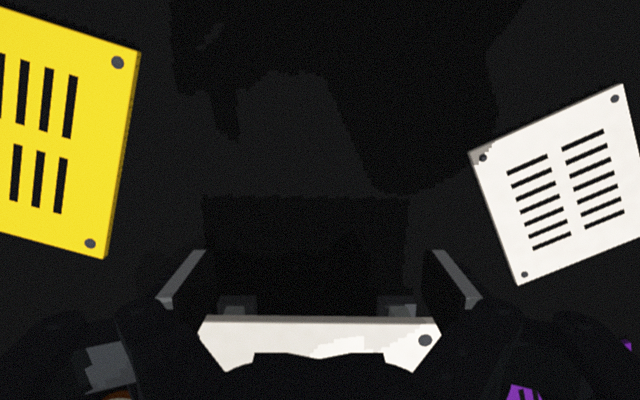

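Request:
move_arm([
  [[0.007,0,-0.001],0],
  [[0.013,0,-0.001],0],
  [[0.018,0,-0.001],0],
  [[0.022,0,-0.001],0],
  [[0.026,0,-0.001],0],
  [[0.03,0,-0.001],0],
  [[0.034,0,-0.001],0],
  [[0.038,0,-0.001],0],
])

```text
clock: 3.55
tool_pos: [0.4982, 0.0136, 0.0266]
tcp_rot: [0.535, -0.535, -0.46, 0.465]
ft_force: [-0.0, -0.5, 0.1]
opening: 0.085
```

```bash
python3 - <<'E'
from h import *
from station import eyes
go([.4995,.022,.030],171.7)
c=eyes.read_camera("wrist"); cv2.imwrite("pics/w3.png",c["frame"][:,:,::-1])
c=eyes.read_camera("top"); crop(c,215,165,335,255,6,"pics/t3.png")
E
```

```text
pos [0.4982 0.0136 0.0266] zang 171.72 shift [ 0.0085 -0.0035 -0.    ] ydir [-0.006 -0.004 -1.   ] clk 3.55 F [-0.03 -0.48  0.1 ] op 0.08504179565890865
turn 0.0003
```

View pics/w3.png

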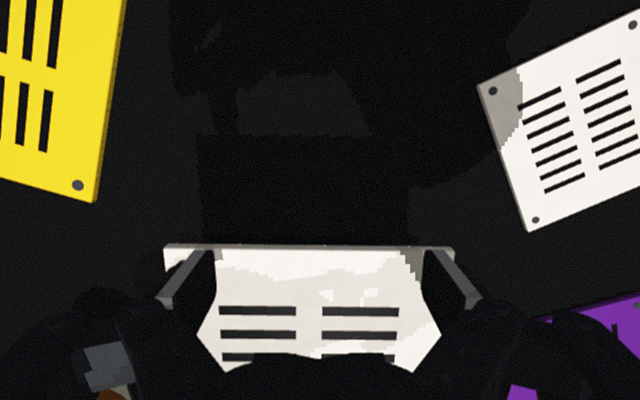

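View pics/t3.png

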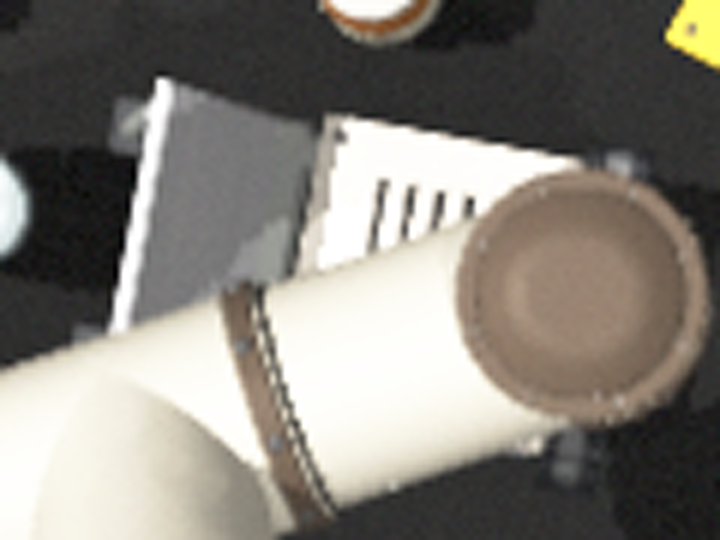

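```bash
python3 - <<'E'
from h import *
from station import eyes,manip
c=eyes.read_camera("wrist"); s=manip.get_state()
p=[[163,245],[455,248],[163,250],[200,250],[440,250],[160,300]]
print(onz(c,p,.066).round(4),onz(c,p[3:],.04).round(4),c["eye"])
M=Rm(s["tcp_rot"]);T=s["tool_pos"]
for l in ([-.011,-.013,.0425],[.011,-.013,.0425],[-.011,-.013,.0557],[-.011,-.07,.0557],[-.011,0,.0425]): print(l,proj(c,T+M@np.array(l)).round(0))
crop(c,130,200,330,330,4,"pics/w3c.png")
E
```

```text
[[ 0.5643 -0.0008  0.066 ]
 [ 0.4372  0.0195  0.066 ]
 [ 0.5649  0.0015  0.066 ]
 [ 0.5488  0.0039  0.066 ]
 [ 0.4438  0.0195  0.066 ]
 [ 0.5729  0.0256  0.066 ]] [[0.5599 0.0144 0.04  ]
 [0.4356 0.0329 0.04  ]
 [0.5884 0.0401 0.04  ]] [ 0.48858324 -0.05324703  0.20723144]
[-0.011, -0.013, 0.0425] [[400. 212.]]
[0.011, -0.013, 0.0425] [[397. 251.]]
[-0.011, -0.013, 0.0557] [[426. 212.]]
[-0.011, -0.07, 0.0557] [[474. 264.]]
[-0.011, 0, 0.0425] [[395. 204.]]
```

View pics/w3c.png

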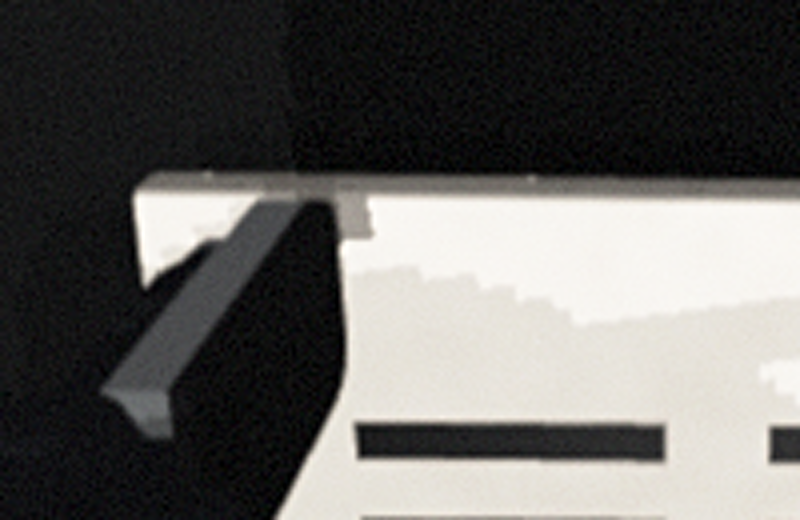

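The wrist view shows the fingers drawn over the panel. Its free edge is still at its first place, (.564,-.001)–(.437,.020), and no force is felt, so the tips seem to be above the plate. I'll check the finger height in the side view.

```bash
python3 - <<'E'
from h import *
from station import eyes,manip
c=eyes.read_camera("side"); s=manip.get_state(); T=s["tool_pos"];M=Rm(s["tcp_rot"])
crop(c,250,170,390,290,5.5,"pics/s3.png"); 
print("tcp px in crop",(proj(c,[T,T+M@[0,-.06,0]])-[250,170])*5.5)
E
```

```text
tcp px in crop [[420.79391425 307.7023955 ]
 [421.83601901 230.11114893]]
```

View pics/s3.png

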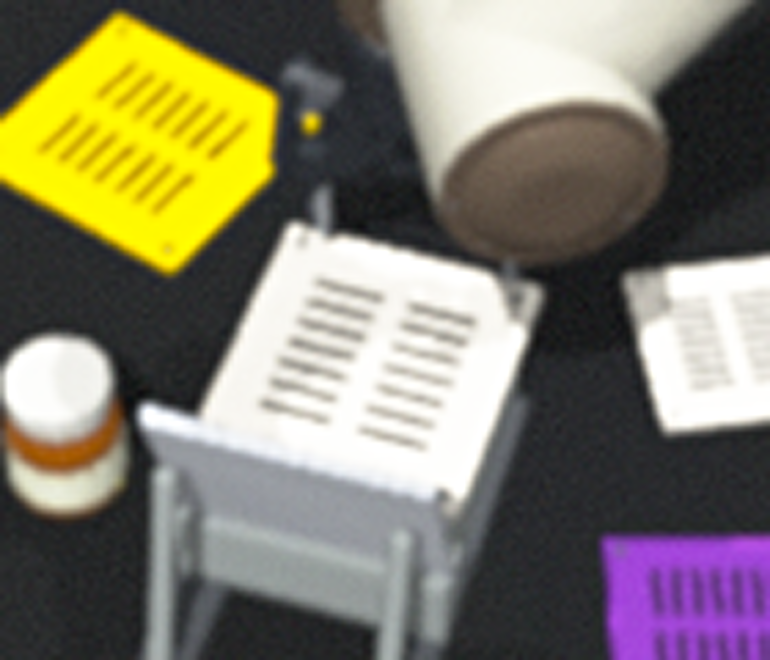

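```bash
python3 - <<'E'
from h import *
from station import eyes,manip
c=eyes.read_camera("side"); w=eyes.read_camera("wrist");s=manip.get_state();M=Rm(s["tcp_rot"]);T=s["tool_pos"]
crop(c,330,205,360,235,20,"pics/s3b.png"); crop(w,395,235,495,315,7,"pics/w3b.png")
for a,b in (((515,305),(436,250)),((325,232),(205,250))):
    X=tri(c,[np.array(a)/5.5+[250,170]],w,[b])[0]; print(X.round(4),(M.T@(X[:3]-T)).round(4))
E
```

```text
[0.4459 0.0253 0.0546 0.0081] [ 0.0044 -0.0279  0.0535]
[0.5477 0.0042 0.0646 0.0014] [-0.0019 -0.0384 -0.0502]
```

View pics/s3b.png

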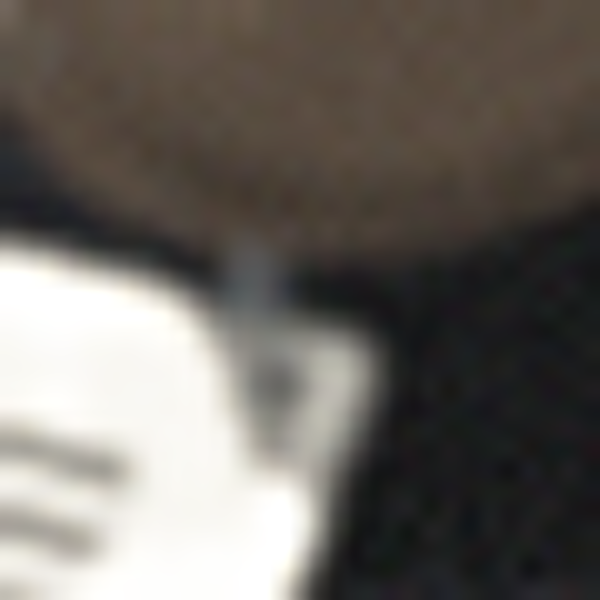

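View pics/w3b.png

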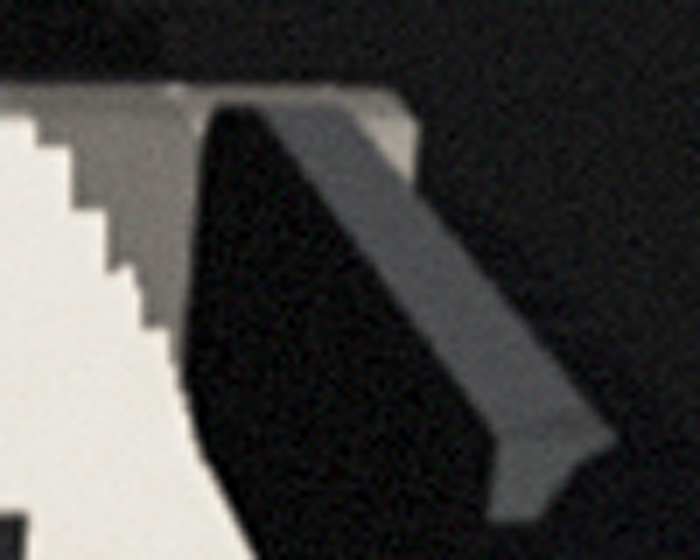

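```bash
python3 - <<'E'
from h import *
from station import eyes,manip
w=eyes.read_camera("wrist");s=manip.get_state();M=Rm(s["tcp_rot"]);T=s["tool_pos"];K=w["intrinsics"]
def at(u,v,lat):
    e,d=ray(w,[[u,v]]); d=M.T@d[0]; e=M.T@(e-T); k=(lat-e[2])/d[2]; return (e+k*d).round(4)
print("cam in tool",(M.T@(w["eye"]-T)).round(4),"look",(M.T@(-Rm(w["rotation"])[:,2])).round(3))
for z in (.0425,.045): print(at(432,250,z),at(465,297,z),at(205,250,-z),at(424,250,z))
E
```

```text
cam in tool [-0.0686 -0.1803  0.001 ] look [0.275 0.962 0.001]
[-0.0141 -0.0643  0.0425] [-0.0135 -0.094   0.0425] [-0.0111 -0.0578 -0.0425] [-0.0099 -0.0555  0.0425]
[-0.0108 -0.0573  0.045 ] [-0.0102 -0.0888  0.045 ] [-0.0078 -0.0508 -0.045 ] [-0.0064 -0.0479  0.045 ]
```

```bash
python3 - <<'E'
from h import *
from station import eyes,manip
c=eyes.read_camera("side");s=manip.get_state();M=Rm(s["tcp_rot"]);T=s["tool_pos"];K=c["intrinsics"]
f=cv2.resize(c["frame"][180:240,290:370,::-1],None,fx=10,fy=10,interpolation=cv2.INTER_CUBIC)
for z in(.045,-.045):
  for y in(0,-.02,-.04,-.06,-.08):
    a=(proj(c,T+M@[0,y,z])[0]-[290,180])*10; print(z,y,a.round()); cv2.circle(f,tuple(int(v) for v in a),4,(0,0,255),-1)
cv2.imwrite("pics/s3d.png",f)
E
```

```text
0.045 0 [522. 497.]
0.045 -0.02 [524. 451.]
0.045 -0.04 [526. 404.]
0.045 -0.06 [529. 356.]
0.045 -0.08 [532. 307.]
-0.045 0 [211. 422.]
-0.045 -0.02 [210. 376.]
-0.045 -0.04 [209. 328.]
-0.045 -0.06 [208. 280.]
-0.045 -0.08 [206. 231.]
```

View pics/s3d.png

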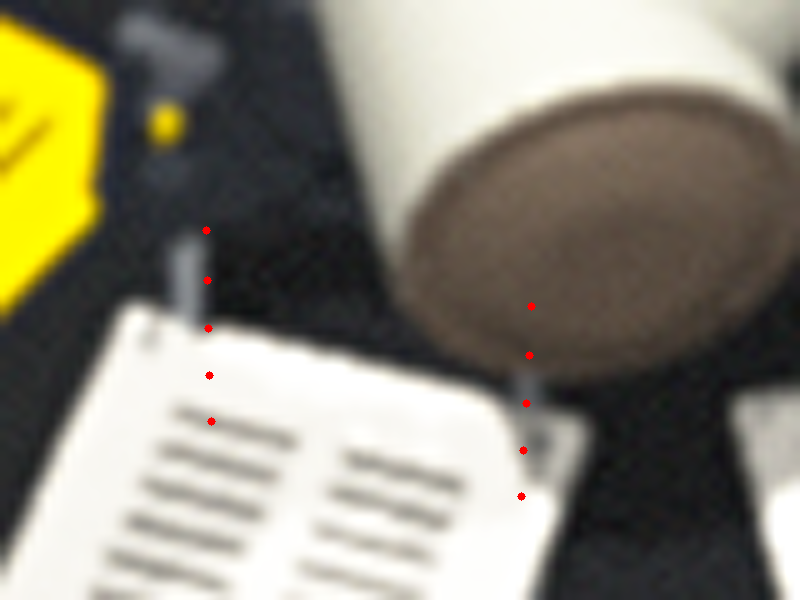

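The wrist view puts the open fingertips about 55 mm behind the reported TCP. This holds in every wrist picture, where they end at (432,250). The side view agrees roughly, with the tips just above the panel. The text says 13 mm, so I'll go lower in a cautious step and look again.

Request:
move_arm([
  [[-0.015,0,0],0],
  [[-0.03,0,0],0],
  [[-0.03,0.007,0],0],
  [[-0.03,0.013,0],0],
  [[-0.03,0.018,0],0],
  [[-0.03,0.022,0],0],
  [[-0.03,0.025,0],0],
  [[-0.03,0.025,0],0],
])

```text
clock: 4.75
tool_pos: [0.4933, -0.0166, 0.001]
tcp_rot: [0.535, -0.534, -0.459, 0.466]
ft_force: [0.5, 1.0, 0.3]
opening: 0.0854
```

```bash
python3 - <<'E'
from h import *
from station import eyes,manip
c=eyes.read_camera("side"); w=eyes.read_camera("wrist")
crop(c,280,170,380,245,8,"pics/s4.png"); cv2.imwrite("pics/w4.png",w["frame"][:,:,::-1])
go([.4995,.022,.0])
E
```

```text
pos [ 0.4937 -0.0165  0.0016] zang 171.73 shift [ 0.0389  0.0014 -0.0002] ydir [-0.006 -0.005 -1.   ] clk 4.85 F [-0.46 -0.08  0.21] op 0.08556679599209488
```

View pics/s4.png

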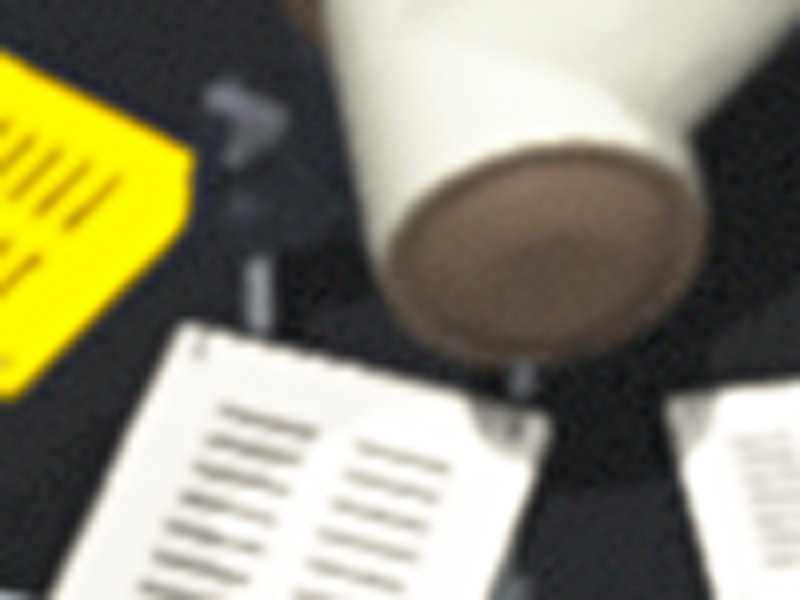

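View pics/w4.png

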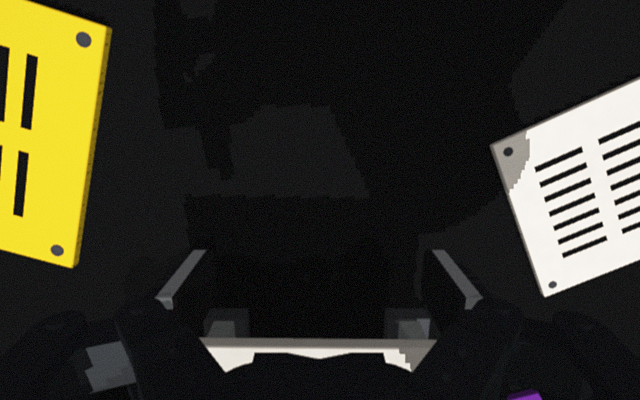

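Request:
move_arm([
  [[0,0.004,0],0],
  [[0,0.007,0],0],
  [[0,0.009,0],0],
  [[0.005,0.009,0],0],
  [[0.009,0.009,0],0],
  [[0.013,0.009,0],0],
  [[0.017,0.009,0],0],
  [[0.021,0.009,0],0],
])

```text
clock: 5.65
tool_pos: [0.4965, 0.0042, -0.0074]
tcp_rot: [0.535, -0.534, -0.46, 0.466]
ft_force: [-0.9, -2.7, 1.4]
opening: 0.0851
```

```bash
python3 - <<'E'
from h import *
from station import eyes,manip
w=eyes.read_camera("wrist")
cv2.imwrite("pics/w5.png",w["frame"][:,:,::-1])
go([.4995,.022,.0],171.7)
E
```

```text
pos [ 0.4967  0.0047 -0.0074] zang 171.75 shift [ 0.0175 -0.0075 -0.0003] ydir [-0.007 -0.005 -1.   ] clk 5.7 F [-0.89  0.11  0.61] op 0.08549850245723871
turn 0.0009
```

View pics/w5.png

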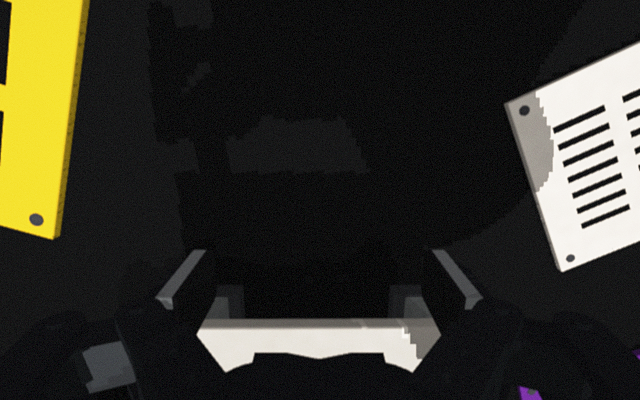

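A force of -2.7 N along y shows the fingers now touch and slide the panel. Its free edge is at row 320, behind the tips. I continue slowly.

Request:
move_arm([
  [[0.003,0,0],0],
  [[0.005,0,0],0],
  [[0.007,0,0],0],
  [[0.009,0,0],0],
  [[0.011,0,0],0],
  [[0.0125,0,0],0],
  [[0.0135,0,0],0],
  [[0.0145,0,0],0],
])

```text
clock: 6.5
tool_pos: [0.4987, 0.019, -0.0075]
tcp_rot: [0.535, -0.534, -0.46, 0.466]
ft_force: [-0.7, -3.5, 2.6]
opening: 0.0852
```

```bash
python3 - <<'E'
from h import *
from station import eyes,manip
go([.4995,.022,.0],171.7)
w=eyes.read_camera("wrist"); t=eyes.read_camera("top"); 
cv2.imwrite("pics/w6.png",w["frame"][:,:,::-1]); crop(t,215,165,335,255,6,"pics/t6.png")
E
```

```text
pos [ 0.4987  0.019  -0.0075] zang 171.76 shift [ 0.003  -0.0075 -0.0003] ydir [-0.007 -0.005 -1.   ] clk 6.5 F [-0.72 -3.45  2.56] op 0.08516452814675124
turn 0.001
```

View pics/w6.png

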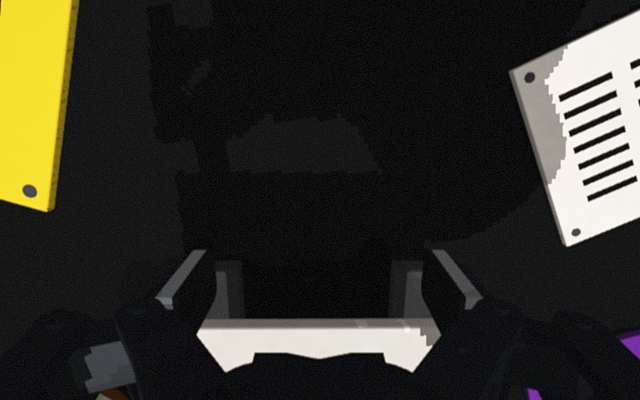

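View pics/t6.png

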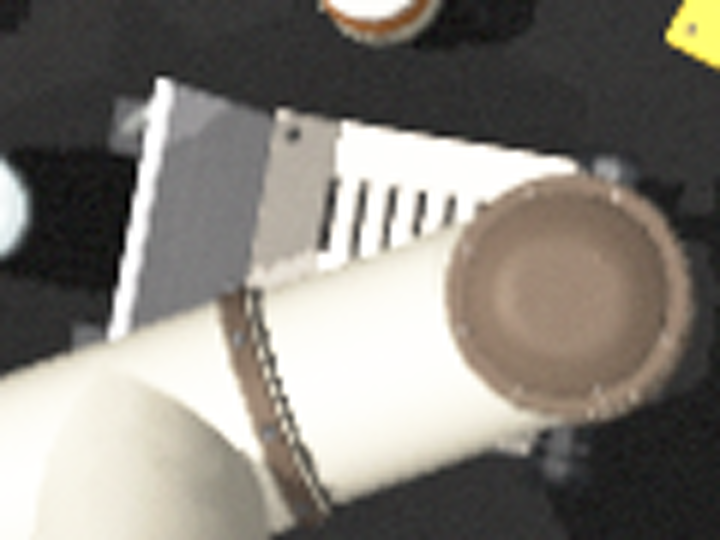

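The panel has slid about 20 mm. Its leading far corner is now at crop (278,108), close to the slope's foot. I'll go on in small steps until it is felt to be home.

Request:
move_arm([
  [[0.0008,0,0],0],
  [[0.0013,0,0],0],
  [[0.0018,0,0],0],
  [[0.0022,0,0],0],
  [[0.0026,0,0],0],
  [[0.003,0,0],0],
  [[0.003,0,0],0],
  [[0.003,0,0],0],
])

```text
clock: 7.4
tool_pos: [0.4985, 0.0204, -0.0075]
tcp_rot: [0.535, -0.535, -0.459, 0.466]
ft_force: [-0.8, -11.3, 4.0]
opening: 0.0855
```

It is home: 11 N builds up with only 1.4 of the 3 mm reached, about 7 N/mm. Now I lift by friction on the end face, keeping about 14 N of push.

Request:
move_arm([
  [[0.0015,0,0],0],
  [[0.002,-0.001,0],0],
  [[0.002,-0.003,0],0],
  [[0.002,-0.005,0],0],
  [[0.0021,-0.007,0],0],
  [[0.0022,-0.009,0],0],
  [[0.0023,-0.011,0],0],
  [[0.0025,-0.013,0],0],
])

```text
clock: 8.2
tool_pos: [0.4978, 0.0211, 0.0049]
tcp_rot: [0.536, -0.535, -0.457, 0.467]
ft_force: [1.7, -11.0, -1.1]
opening: 0.0852
```

```bash
python3 - <<'E'
from h import *
from station import eyes,manip
go([.4995,.022,.0],171.7)
w=eyes.read_camera("wrist"); t=eyes.read_camera("side"); 
cv2.imwrite("pics/w7.png",w["frame"][:,:,::-1]); crop(t,260,190,380,280,6,"pics/s7.png")
E
```

```text
pos [0.4978 0.0211 0.0049] zang 171.57 shift [ 0.0011  0.0049 -0.0016] ydir [-0.011 -0.008 -1.   ] clk 8.2 F [  1.7  -11.04  -1.11] op 0.08522357585180876
turn -0.0023
```

View pics/w7.png

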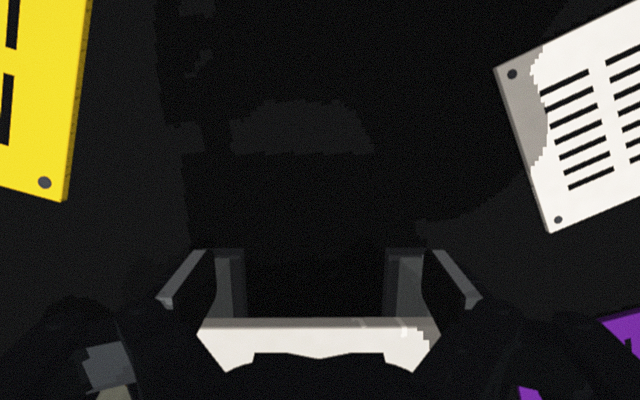

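View pics/s7.png

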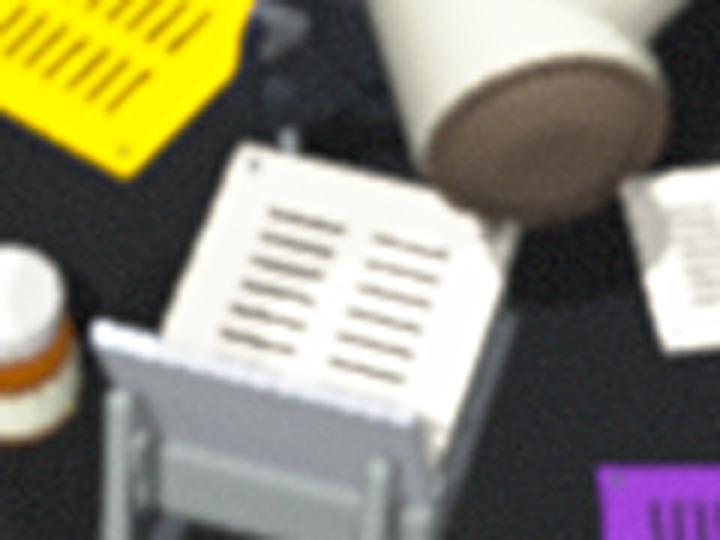

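The edge stays at wrist row 318 while the hand rose 12 mm, so the panel rises with the fingers without slipping. I continue along the arc.

Request:
move_arm([
  [[0.002,-0.0035,0],0],
  [[0.0025,-0.007,0],0],
  [[0.003,-0.0105,0],0],
  [[0.0035,-0.014,0],0],
  [[0.0043,-0.0175,0],0],
  [[0.0052,-0.021,0],0],
  [[0.0062,-0.0245,0],0],
  [[0.0072,-0.028,0],0],
])

```text
clock: 9.1
tool_pos: [0.4985, 0.0264, 0.0329]
tcp_rot: [0.536, -0.535, -0.456, 0.468]
ft_force: [1.3, -12.7, 1.2]
opening: 0.0854
```

```bash
python3 - <<'E'
from h import *
from station import eyes,manip
go([.4995,.022,.0],171.7)
w=eyes.read_camera("wrist"); t=eyes.read_camera("side"); 
cv2.imwrite("pics/w8.png",w["frame"][:,:,::-1]); crop(t,260,190,380,280,6,"pics/s8.png")
E
```

```text
pos [0.4985 0.0264 0.0329] zang 171.53 shift [-0.0038  0.0329 -0.002 ] ydir [-0.013 -0.011 -1.   ] clk 9.1 F [  1.35 -12.74   1.2 ] op 0.08544701769244961
turn -0.0029
```

View pics/w8.png

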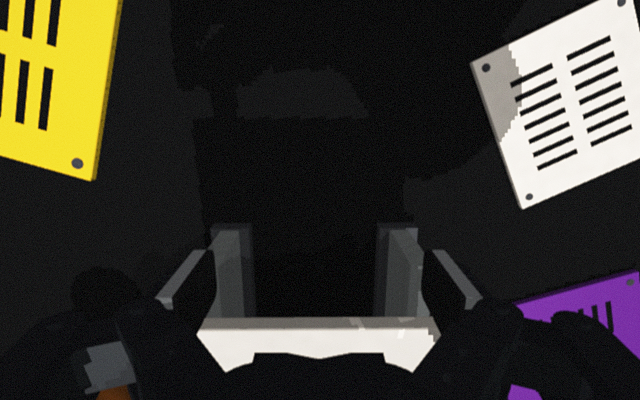

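View pics/s8.png

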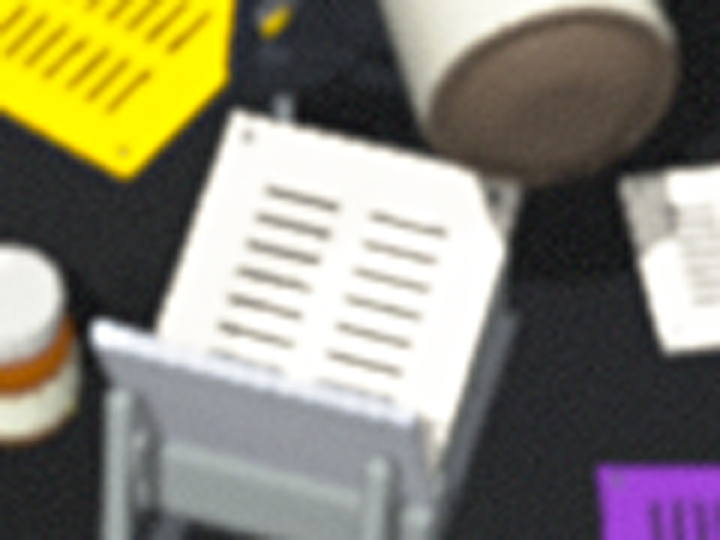

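Request:
move_arm([
  [[0.0032,-0.0046,0],0],
  [[0.0049,-0.0086,0],0],
  [[0.007,-0.013,0],0],
  [[0.0092,-0.0176,0],0],
  [[0.0115,-0.0216,0],0],
  [[0.014,-0.0256,0],0],
  [[0.0167,-0.0296,0],0],
  [[0.0197,-0.0336,0],0],
])

```text
clock: 10.0
tool_pos: [0.5003, 0.041, 0.0679]
tcp_rot: [-0.534, 0.537, 0.452, -0.471]
ft_force: [-1.4, -24.9, 12.3]
opening: 0.0854
```

```bash
python3 - <<'E'
from h import *
from station import eyes,manip
go([.4995,.022,.0],171.7)
w=eyes.read_camera("wrist"); t=eyes.read_camera("side"); 
cv2.imwrite("pics/w9.png",w["frame"][:,:,::-1]); crop(t,260,170,380,270,6,"pics/s9.png")
E
```

```text
pos [0.5003 0.041  0.0679] zang 171.51 shift [-0.0174  0.0683 -0.003 ] ydir [-0.018 -0.019 -1.   ] clk 10.0 F [ -1.38 -24.95  12.26] op 0.08536845375105519
turn -0.0033
```

View pics/w9.png

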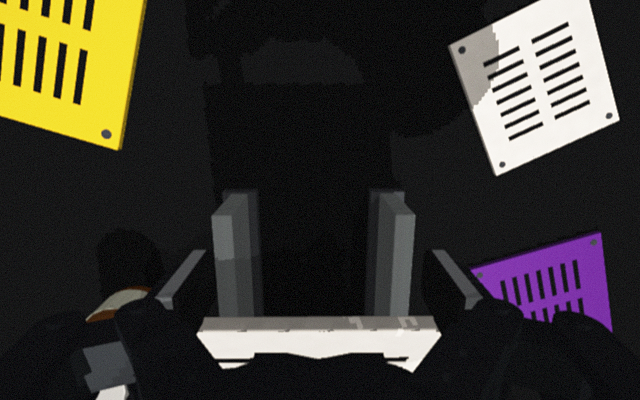

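View pics/s9.png

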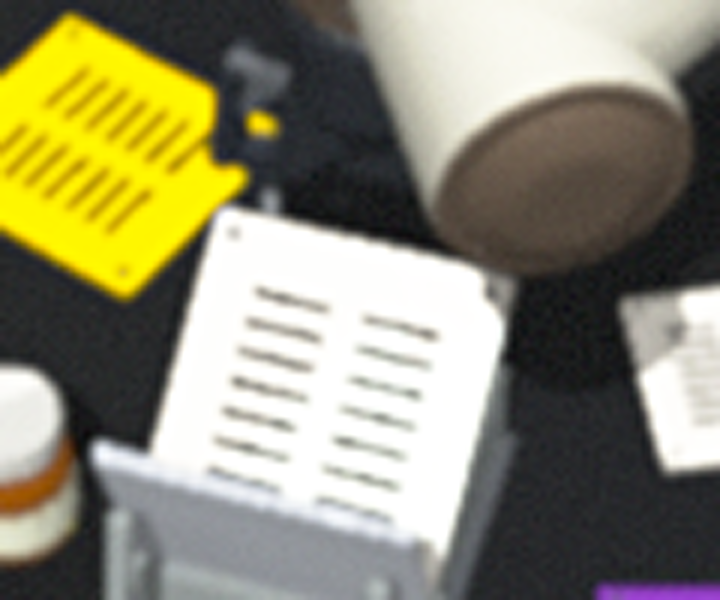

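Without slip so far, but the force reached 25 N along y with 12 N up: the panel is squeezed along its length because the foot is still held at rail height. I'll ease off and follow the arc more closely, with a light push.

Request:
move_arm([
  [[0.0004,0,0],0],
  [[0.0004,0,0],0],
  [[0.0033,-0.0043,0],0],
  [[0.0074,-0.01,0],0],
  [[0.0118,-0.0156,0],0],
  [[0.0142,-0.0183,0],0],
  [[0.0165,-0.0208,0],0],
  [[0.0165,-0.0208,0],0],
])

```text
clock: 10.9
tool_pos: [0.5027, 0.0563, 0.09]
tcp_rot: [-0.534, 0.537, 0.452, -0.472]
ft_force: [-2.3, -10.0, 7.7]
opening: 0.085
```

```bash
python3 - <<'E'
from h import *
from station import eyes,manip
go([.4995,.022,.0],171.7)
w=eyes.read_camera("wrist"); t=eyes.read_camera("side"); 
cv2.imwrite("pics/w10.png",w["frame"][:,:,::-1]); crop(t,260,150,380,270,5,"pics/s10.png")
E
```

```text
pos [0.5027 0.0563 0.09  ] zang 171.56 shift [-0.0322  0.0907 -0.0032] ydir [-0.018 -0.022 -1.   ] clk 10.9 F [ -2.25 -10.01   7.73] op 0.08499195688666787
turn -0.0024
```

View pics/w10.png

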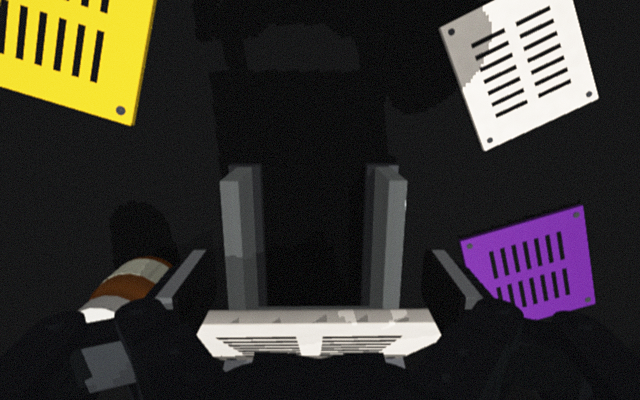

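View pics/s10.png

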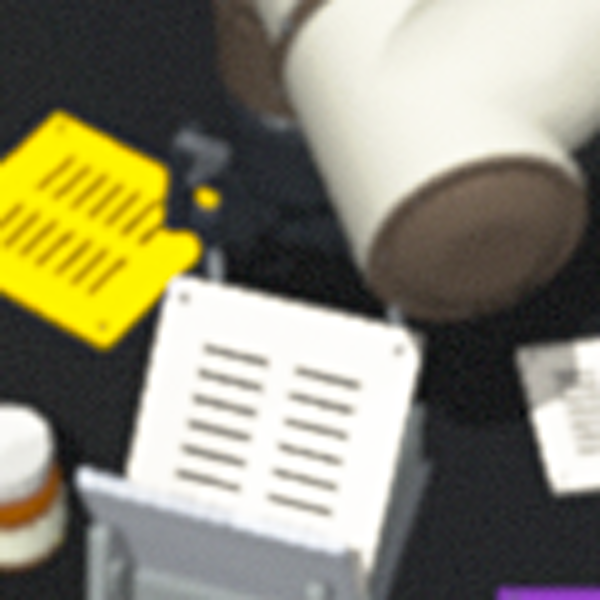

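Rising well; the edge is at wrist row 310 and force is down to about 13 N. I continue the arc.

Request:
move_arm([
  [[0.0004,0,0],0],
  [[0.0051,-0.0044,0],0],
  [[0.0088,-0.0078,0],0],
  [[0.0124,-0.0112,0],0],
  [[0.0163,-0.0143,0],0],
  [[0.0202,-0.0172,0],0],
  [[0.0244,-0.0202,0],0],
  [[0.0285,-0.023,0],0],
])

```text
clock: 11.8
tool_pos: [0.5074, 0.0855, 0.1122]
tcp_rot: [-0.534, 0.537, 0.452, -0.472]
ft_force: [-0.9, -1.4, 1.6]
opening: 0.0852
```

```bash
python3 - <<'E'
from h import *
from station import eyes,manip
go([.4995,.022,.0],171.7)
w=eyes.read_camera("wrist"); t=eyes.read_camera("side"); 
cv2.imwrite("pics/w11.png",w["frame"][:,:,::-1]); crop(t,260,150,380,270,5,"pics/s11.png")
E
```

```text
pos [0.5074 0.0855 0.1122] zang 171.56 shift [-0.0613  0.1136 -0.0031] ydir [-0.018 -0.021 -1.   ] clk 11.8 F [-0.9  -1.39  1.57] op 0.08522402669681423
turn -0.0024
```

View pics/w11.png

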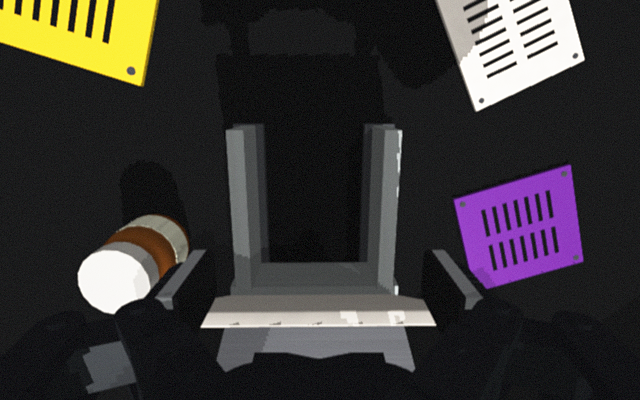

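View pics/s11.png

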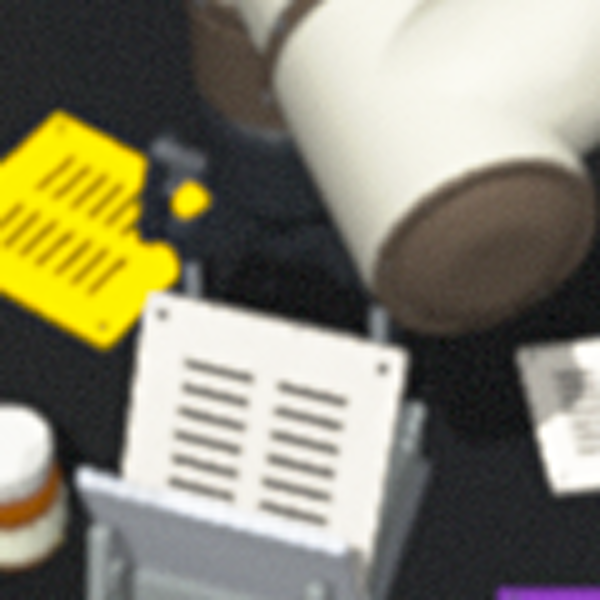

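The foot has dropped into the channel and the force is down to 2 N. I carry on, letting the hand lag a little in height.

Request:
move_arm([
  [[0.005,0.001,0],0],
  [[0.011,-0.0005,0],0],
  [[0.017,-0.003,0],0],
  [[0.022,-0.0045,0],0],
  [[0.027,-0.006,0],0],
  [[0.032,-0.0075,0],0],
  [[0.037,-0.009,0],0],
  [[0.042,-0.01,0],0],
])

```text
clock: 12.7
tool_pos: [0.514, 0.1282, 0.1212]
tcp_rot: [-0.534, 0.537, 0.453, -0.471]
ft_force: [0.0, -0.6, -0.5]
opening: 0.085
```

```bash
python3 - <<'E'
from h import *
from station import eyes,manip
go([.4995,.022,.0],171.7)
w=eyes.read_camera("wrist"); t=eyes.read_camera("side"); 
cv2.imwrite("pics/w12.png",w["frame"][:,:,::-1]); crop(t,260,150,380,270,5,"pics/s12.png")
E
```

```text
pos [0.514  0.1282 0.1212] zang 171.6 shift [-0.1044  0.1236 -0.0029] ydir [-0.017 -0.021 -1.   ] clk 12.7 F [ 0.04 -0.58 -0.48] op 0.0849617604573893
turn -0.0018
```

View pics/w12.png

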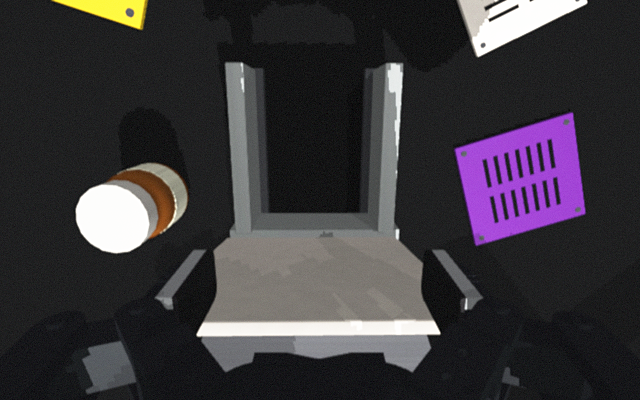

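View pics/s12.png

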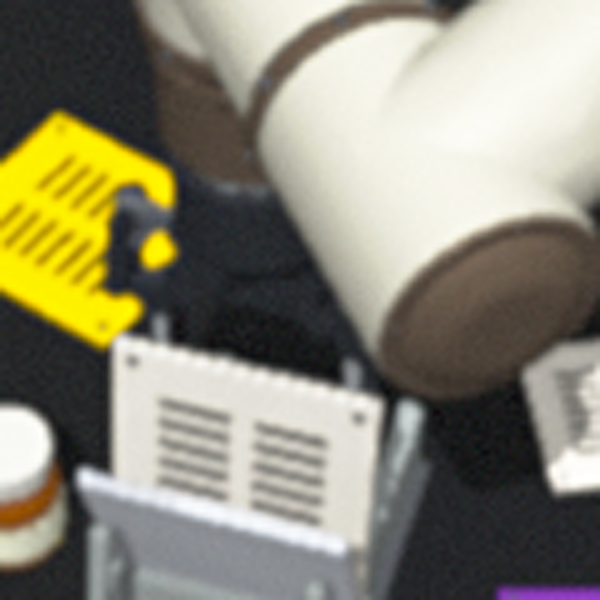

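Request:
move_arm([
  [[0.005,-0.001,0],0],
  [[0.01,-0.002,0],0],
  [[0.014,-0.002,0],0],
  [[0.018,-0.002,0],0],
  [[0.022,-0.002,0],0],
  [[0.026,-0.002,0],0],
  [[0.03,-0.002,0],0],
  [[0.033,-0.002,0],0],
])

```text
clock: 13.6
tool_pos: [0.5192, 0.1615, 0.1225]
tcp_rot: [-0.533, 0.537, 0.453, -0.471]
ft_force: [-0.3, -0.3, 0.4]
opening: 0.0854
```

```bash
python3 - <<'E'
from h import *
from station import eyes,manip
go([.4995,.022,.0],171.7)
w=eyes.read_camera("wrist"); t=eyes.read_camera("side"); 
cv2.imwrite("pics/w13.png",w["frame"][:,:,::-1]); crop(t,260,150,380,270,5,"pics/s13.png")
E
```

```text
pos [0.5192 0.1615 0.1225] zang 171.65 shift [-0.1381  0.1257 -0.0025] ydir [-0.017 -0.021 -1.   ] clk 13.6 F [-0.26 -0.27  0.39] op 0.0854465521656508
turn -0.0009
```

View pics/w13.png

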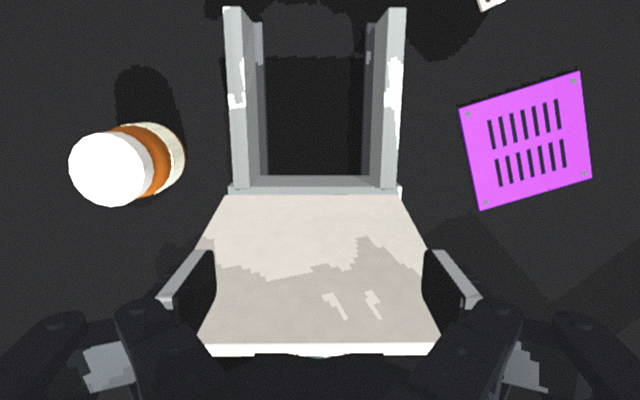

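View pics/s13.png

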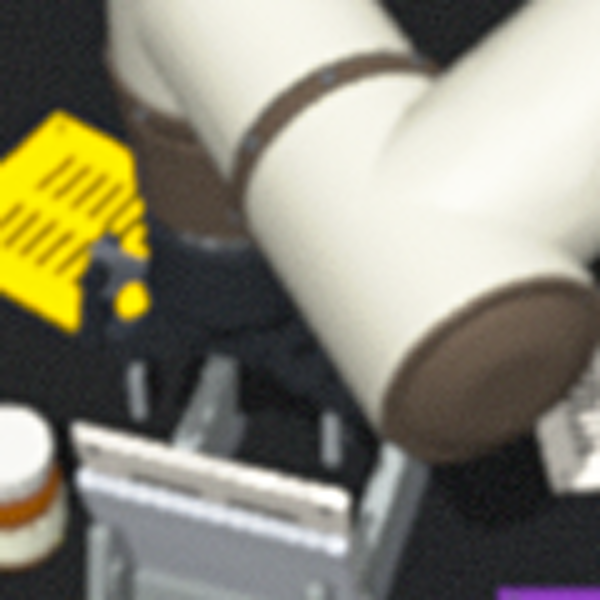

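The panel tipped past upright and leans on the slope. In the side crop its top edge runs (75,428)–(350,495), parallel to the slope's top edge (82,475)–(350,545). I withdraw and measure.

Request:
move_arm([
  [[-0.02,0,0],0],
  [[-0.05,0,0],0],
  [[-0.09,-0.01,0],0],
  [[-0.13,-0.04,0],0],
  [[-0.15,-0.08,0],0],
  [[-0.16,-0.12,0],0],
  [[-0.165,-0.15,0],0],
  [[-0.165,-0.15,0],0],
])

```text
clock: 14.5
tool_pos: [0.4997, -0.0, 0.2814]
tcp_rot: [-0.532, 0.539, 0.456, -0.468]
ft_force: [0.7, 0.0, -0.2]
opening: 0.0855
```

```bash
python3 - <<'E'
from h import *
from station import eyes,manip
import pickle
go([.4995,.022,.0],171.7)
D={n:eyes.read_camera(n) for n in("wrist","side","top")}; pickle.dump(D,open("end.pkl","wb"))
cv2.imwrite("pics/w14.png",D["wrist"]["frame"][:,:,::-1]); crop(D["side"],250,200,370,300,6,"pics/s14.png"); crop(D["top"],215,165,315,245,7,"pics/t14.png")
E
```

```text
pos [ 0.4997 -0.      0.2814] zang 171.57 shift [0.0273 0.2809 0.0024] ydir [-0.006 -0.019 -1.   ] clk 14.5 F [ 0.67  0.03 -0.25] op 0.08547118616913585
turn -0.0023
```

View pics/w14.png

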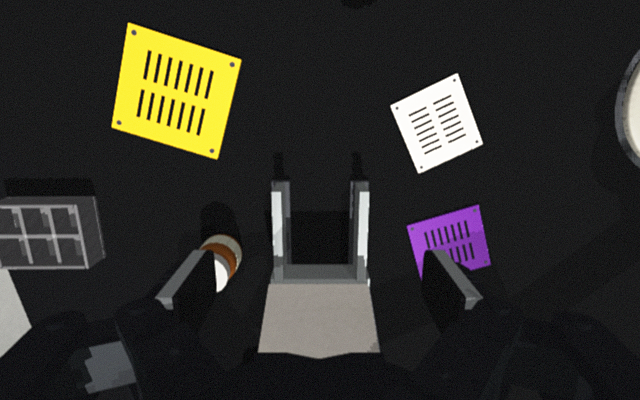

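View pics/s14.png

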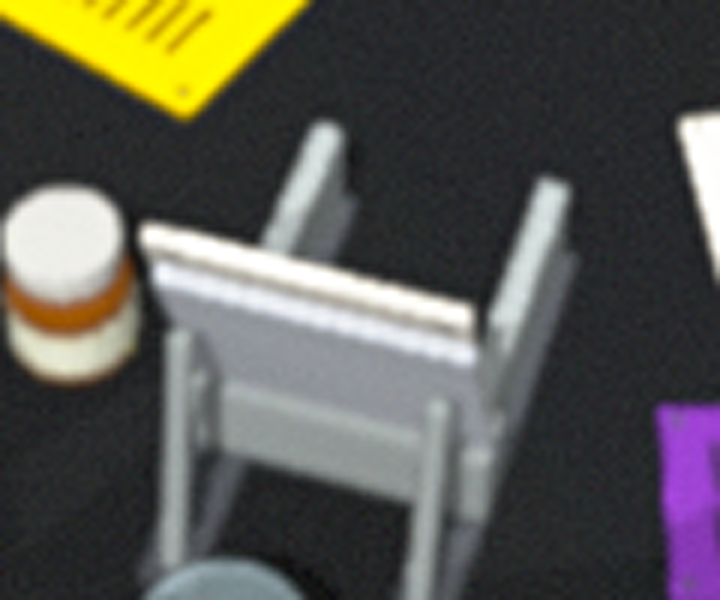

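View pics/t14.png

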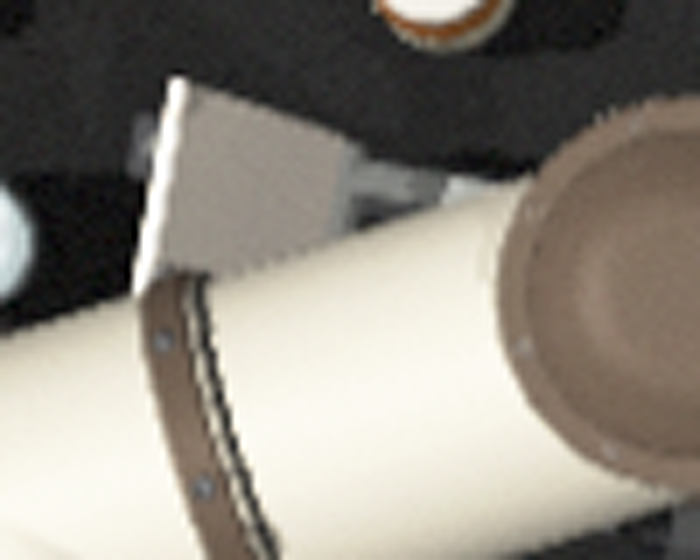

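```bash
python3 - <<'E'
from h import *
import pickle
D=pickle.load(open("end.pkl","rb"));s,t,w=D["side"],D["top"],D["wrist"]
X=tri(s,[[np.array(140)/6+250-.4,np.array(228)/6+200-.4]],t,[[175/7+215-.4,78/7+165-.4]])[0]
f=np.array([.5212,.1714,0]);ex=np.array([.144,.9895,0]);ey=np.array([-.9895,.144,0])
print(X.round(4),"stand x,y,z",((X[:3]-f)@ex).round(4),((X[:3]-f)@ey).round(4))
S=onz(s,[[140/6+249.6,228/6+199.6],[473/6+249.6,304/6+199.6]],.187);print(S.round(4),np.linalg.norm(S[0]-S[1]),[(((p-f)@ex).round(4),((p-f)@ey).round(4)) for p in S])
B=onz(w,[[270,283],[371,283.5]],.060);print("low edge",[(((p-f)@ex).round(4),((p-f)@ey).round(4)) for p in B])
E
```

```text
[0.596  0.1959 0.1855 0.0023] stand x,y,z 0.035 -0.0705
[[0.5968 0.1971 0.187 ]
 [0.4664 0.2118 0.187 ]] 0.13124688633248066 [(np.float64(0.0363), np.float64(-0.0711)), (np.float64(0.0321), np.float64(0.06))]
low edge [(np.float64(-0.0127), np.float64(-0.0641)), (np.float64(-0.0112), np.float64(0.066))]
```

The top edge is at z ≈ 0.186, as expected with the foot on the channel floor. The panel is centred within about 6 mm and square within about 0.03 rad. Robot clear, so I hand in.

```bash
python3 - <<'E'
from station import manip
print(manip.job_done())
E
```

```text
the job is handed in; nothing more can be done
None
```

The panel now stands in the channel and leans on the slope by itself, and the job was handed in at about 14.6 s of the 58 s allowed. `job_done` gives no verdict, so this rests on my own checks.

**What I did:** I pushed the panel along the rails with the open fingers on its free edge until it was felt home: 11 N built up with about 1.4 mm of travel. I then lifted the free edge by friction, followed the arc until it passed upright and settled on the slope, and withdrew.

**Last checks:**

| Check | Measured | Expected or allowed |
|---|---|---|
| Height of the top edge | 0.186 m | 0.186 m with the foot on the channel floor |
| Off centre, at the top edge | about 6 mm | 20 mm |
| Off centre, at the foot | about 1 mm | 20 mm |
| Out of square | about 0.03 rad | 0.12 rad |

The hand is clear, and nothing else in the views had been touched.

**What disagreed or went less well:**
- **Fingertip position:** the wrist pictures put the open fingertips about 55 mm behind the reported TCP, not 13 mm. My first push passed over the panel without touching it, so I went lower and repeated it.
- **Push force:** midway through the lift the wrist force reached about 28 N, close to the 30 N limit on finger force. The foot was still held at rail height; I eased off, and it then dropped into the channel.
- **Last part of the tip:** past upright the panel fell onto the slope on its own. I expected about 3 rad/s at most, against the 6 rad/s limit, but did not measure it.

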